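Unscrew the reverse-threaded wheel nut

ROBOT

A 6-joint arm with a two-finger parallel gripper is mounted at the origin on the work surface. World frame = base frame: x ahead of the robot, y to its left, z up, the work surface at z = 0. Lengths are in m, angles in rad, forces in N, time in s.
With the tool pointing down it reaches from about 0.35 to 0.775 m from the base axis. Payload 5.5 kg.
Tool frame: the origin (TCP) lies between the finger pads; the fingertips stand 11 mm ahead of it and the grasp point (between the pads) lies 8 mm behind it (tips_ahead is the distance from the TCP to the fingertips, in m); z points along the fingers, y is the line along which they close (so a half turn about z gives the same grasp; the last joint's range is limited). The gripper opens to 85 mm and grips with 20 to 120 N. Pads are 22 mm wide; open, the fingers measure 114 mm over their backs; the gripper's body (76 mm by 85 mm) begins 54 mm behind the grasp point. The pads swing forward as they close: fully open they stand 13 mm farther back than shut.
Start: joints at [-1.277, 0.313, 0.046, 1.304, 0, 1.431], TCP at [0.242, -0.522, 0.202] pointing down, gripper open.
Joint ranges: [-2.76, 2.76], [-0.86, 1.69], [-1.03, 1.26], [-2.2, 2.34], [-1.47, 1.5], [-3.14, 3.14]. Speed limits (rad/s): [2.57, 2.57, 3.14, 3.14, 3.14, 3.14].

INTERFACE

Orientations are given as a unit quaternion [w, x, y, z].
In Python, from workcell import * gives the robot as it stands. The module is installed in compiled form; this text tells all that it offers.
- The arm moves only by the tool jog_arm, never from a script. Its argument "moves" is a list of rows, each an object with "fingers": the closure, from 0 (fully open) to 1 (shut); "slide": the shift along the tool's x, y, z in mm, a list of three; "angular": the turn, a rotation vector about the tool's x, y, z in degrees, a list of three. A call has 1 to 10 rows; each row is the pose to reach, as a shift and turn from the pose commanded when the call began, along the tool's axes at that moment; what a row does not reach only later rows make up. A row lasts 1/12 s, in which the tool goes at most 41.7 mm and 7.16 degrees, less where a joint would pass 70% of its speed; a pose out of reach is approached as far as the arm can. A call with a gripper value outside its range is refused whole. The fingers move at their own pace and stop on an object; "squeeze" is the grip in N (left out, the last holds). Time passes only in rows, so rows that repeat a pose let the fingers close. It gives the time, the measured TCP pose, the force, the opening and the grip force at its end, in the units of the state.
- get_state(): the state, without advancing time (a new reading comes with each control period).
- read_camera(name): name is "scene" or "top" or "wrist"; returns a dict with "color" (480x640x3 uint8, red, green, blue), "fovy" (degrees; the focal length in pixels is half the picture's height over the tangent of half this angle, whatever the lens; pixels are square), "cx", "cy" (the principal point, pixels), "world_from_camera" (4x4, takes a point from camera to world coordinates); the wrist camera has in their place "tool_from_camera" (4x4, takes a point from camera to tool coordinates, whose origin is the TCP and whose axes are the flange's). Camera axes: x right, y down, z forward; pixel columns grow to the right and rows downward; lengths in m; the calibration is good to about 2 mm. The wrist camera is an equidistant fisheye: a pixel r from the principal point sees the ray r / f radians off the axis. A picture is of the moment at which its call begins: read the wrist's pose just before it. There is no depth.
- hand_in(): hands the job in; it is judged then, once.
Trained networks look in a picture, given as the dict that the camera call returned (one of the last four; its "shot" number tells which), for a name from the list of things; names that differ only in an ending like _2 or _b are one class to them, and where a whole thing is asked for, a point or a joint stands for the part that bears it (a point fixed in the world has none). Each returns a list of dicts, best first, with "p" (0 to 1); they miss things now and then, are a little off and sometimes report something else, mostly with a low value. They report only what shows in the picture. A call takes as long as a camera call.
- look_for(target, picture): "point" ([column, row] in pixels, amid what is visible of it).
- tip_of(target, picture): "point" ([column, row] in pixels: a listed point, or the origin of a listed thing).
The state is a dict: "clock": time; "joint_pos": joint angles; "qvel": joint speeds; "tau": joint torques, N m; "tcp_pos": TCP position; "orientation": TCP orientation; "wrist_force": force on the tool from outside, world axes, zero at the start; "ft_torque": the same for the moment, N m; "finger_gap": finger opening in m; "grip_force": force on a finger pad.
Only numpy, scipy, OpenCV 4.12 (cv2) and the standard library are available. Lean on these libraries where they do the work, as an engineer would, in place of code of your own. Each camera call takes 0.05 s, during which the arm holds its last target. There are 200 camera calls.

TASK

The brass nut with the dark notched corners holds the orange-brown grinding wheel on its upright spindle by a reverse thread: unscrew it the opposite way from normal (clockwise seen from above) until you feel it turn against the light sprung catch at the end of its thread and it comes free, lift it straight off (do not force it past the catch), and set it down upright, as it sat on the spindle, in the white parts tray without dropping it. Do not pull, push or strain it hard against the spindle or its washer, and leave the steel nut on the other stand and everything else on the bench as they are.

Things in the scene. Friction and masses are not known exactly. Their poses are not given: they have to be found in the camera images.
- nut_rev: Brass hexagonal hand nut with dark notched corners, 46 mm over the flats, 53 mm over the corners, 36 mm tall, 31 mm bore right through, 0.22 to 0.34 kg. Origin: centre of its underside; z up along its axis. Flats face its own +x and every 60 degrees from there. 1.5 mm sideways and about 8 mm axial play in the thread. It stays put between grasps (the catch may turn it back a little).
- nut_top (a point): Centre of the brass nut's top, 36 mm above its origin. Reverse thread, 28 mm lead: clockwise from above raises the nut 4.5 mm per rad. After 1.6 to 3.3 rad in all (hidden, different each time) it meets a sprung catch that resists with 0.05 to 0.17 N m; 0.2 to 0.5 rad into the catch, and nowhere else, the nut lifts straight off; then comes a hard stop. Counter-clockwise drives it down and tightens it.
- stand_rev: Fixed green wheel stand, foot 110 x 110 x 30 mm, with an orange-brown grinding wheel 110 mm across (top 50 mm above the bench), a red disc and a sprung steel washer 44 mm across that presses the nut up with about 4 to 9 N. Origin: on the spindle axis at bench level; z up. The nut's underside starts 60 to 68 mm above the bench.
- spindle_tip (a point): Tip of the fixed upright steel spindle, on its axis, 100 mm above the bench; 28 mm over the thread. The nut is clear of it once its underside is above 102 mm. Spindle and washer must never be pressed by the nut with more than 30 N, all contacts added up.
- tray: Fixed white plastic parts tray, 180 mm (its x) x 140 mm (its y), 30 mm high, walls and floor 4 mm thick, empty. Origin: centre of its underside; inner floor 4 mm above it.
- stand_std: The other wheel stand, same foot and spindle height but a grey wheel, a blue disc and a plain steel hexagonal nut with an ordinary thread, its top 98 mm above the bench. Bystander: leave alone. Origin as for the first stand.
- nut_std (a joint): Angle of the plain steel nut on the other stand, rad; it must stay as it is, near 0.
- wrench: open spanner lying on the bench, bystander. Its origin is on its underside.
- screwdriver: screwdriver with a red handle lying on the bench, bystander. Its origin is on its underside.
- spray_can: green spray can, 56 mm across, 100 mm tall, standing, bystander. Its origin is on its underside.
- grease_jar: amber jar, 70 mm across, 70 mm tall, bystander. Its origin is on its underside.
- carton: cardboard carton 140 x 160 x 110 mm, bystander. Its origin is on its underside.
- flange: flat steel ring 60 mm across, 8 mm thick, lying on the bench, bystander. Its origin is on its underside.

How it is judged:
By the outcome, as a careful person would: the job done as asked, in the order asked, and still so for the second after the job is handed in, with the robot touching nothing.
It also fails if it takes over 72 s, if anything falls off the work surface, if the arm or the gripper's body presses on something with over 40 N, if the wrist force passes 120 N, or if a joint passes its speed limit or range.

## Working session

There is one attempt and no reset: what is moved stays moved. The work goes in short steps, Python scripts to look and compute and a tool call to move; the robot and the scene stay as the last step left them, time stands still between calls to the robot, and variables do not carry over. Pictures are saved under pics/ and viewed, at most 10 in all, crops included, and the job is handed in when it is done.

Besides the shell and the picture viewer there is one more tool, called after "Request:" as a command line: name --argument value ..., lists and objects as JSON in quotes. jog_arm: Moves the arm, as the interface text tells. Its arguments: {"type":"object","properties":{"moves":{"type":"array","items":{"type":"object","properties":{"fingers":{"type":"number"},"slide":{"type":"array","items":{"type":"number"}},"angular":{"type":"array","items":{"type":"number"}}}}},"squeeze":{"type":"number"}},"required":["moves"]}

```bash
mkdir -p pics
cat > h.py <<'E'
from workcell import *
import numpy as np, cv2
from scipy.spatial.transform import Rotation as R
def snap(name,fn=None):
    s=get_state(); p=read_camera(name)
    if fn: cv2.imwrite('pics/'+fn,p['color'][:,:,::-1])
    if 'world_from_camera' in p: T=np.array(p['world_from_camera'])
    else:
        q=s['orientation'];T=np.eye(4);T[:3,:3]=R.from_quat([q[1],q[2],q[3],q[0]]).as_matrix();T[:3,3]=s['tcp_pos']
        T=T@np.array(p['tool_from_camera'])
    p['T']=T;p['nm']=name
    return p
def ray(p,uv):
    h=p['color'].shape[0];f=h/2/np.tan(np.radians(p['fovy'])/2)
    d=np.array([uv[0]-p['cx'],uv[1]-p['cy']],float)
    if p['nm']=='wrist':
        r=np.hypot(*d);a=r/f;v=np.array([*(d/max(r,1e-9)*np.sin(a)),np.cos(a)])
    else: v=np.array([d[0]/f,d[1]/f,1])
    v=p['T'][:3,:3]@v
    return p['T'][:3,3],v/np.linalg.norm(v)
def atz(p,uv,z):
    o,v=ray(p,uv);return o+v*(z-o[2])/v[2]
def tri(rs):
    A=sum(np.eye(3)-np.outer(v,v) for o,v in rs);b=sum((np.eye(3)-np.outer(v,v))@o for o,v in rs)
    x=np.linalg.solve(A,b);return x,max(np.linalg.norm((np.eye(3)-np.outer(v,v))@(x-o)) for o,v in rs)
E
python3 - <<'E'
from h import *
np.set_printoptions(precision=4,suppress=True)
print(get_state())
a=snap('scene','s0.png');b=snap('top','t0.png')
for n in ['nut_top','spindle_tip','tray','stand_rev','stand_std','nut_rev']:
    r=[tip_of(n,p)[:2] for p in (a,b)]
    print(n,[[(np.round(x['point'],1),round(x['p'],2)) for x in q] for q in r])
    if r[0] and r[1]: print('   ',*tri([ray(a,r[0][0]['point']),ray(b,r[1][0]['point'])]))
for n in ['wrench','screwdriver','spray_can','grease_jar','carton','flange']:
    r=tip_of(n,b)
    if r: print(n,atz(b,r[0]['point'],0),r[0]['p'])
print(a['T'][:3,3],b['T'][:3,3])
E
```

```text
{'clock': 0.0, 'joint_pos': array([-1.2766,  0.314 ,  0.045 ,  1.3036,  0.    ,  1.4312]), 'qvel': array([ 0.0006, -0.0009,  0.0019, -0.0012, -0.0004,  0.0004]), 'tau': array([  0.0006, -48.0627,  29.8535,   0.0193,  -0.0002,   0.    ]), 'tcp_pos': array([ 0.2415, -0.5212,  0.2015]), 'orientation': array([-0.0009,  0.9766,  0.2152, -0.0001]), 'wrist_force': array([0.1306, 1.5756, 0.8539]), 'ft_torque': array([-0.0747,  0.0173,  0.0035]), 'grip_force': 0.0, 'finger_gap': 0.08585920563290282}
nut_top [[(array([284.9, 257.6]), 0.78)], [(array([352.9, 260.3]), 0.58)]]
    [0.5648 0.0137 0.0938] 0.003937680808491791
spindle_tip [[(array([287.3, 255.1]), 0.75)], [(array([356.7, 259.8]), 0.56)]]
    [0.5684 0.0105 0.1073] 0.0026465602532360034
tray [[(array([171.2, 325.4]), 0.96)], [(array([450.3, 295.9]), 0.75)]]
    [ 0.4776 -0.2569 -0.0177] 0.004525727547264348
stand_rev [[(array([287.8, 283.8]), 0.88)], [(array([354.4, 263.4]), 0.6)]]
    [0.5673 0.0075 0.003 ] 0.0005784254018020852
stand_std [[(array([336.5, 214.9]), 0.65), (array([209.8, 415.7]), 0.21)], [(array([260.8, 292.5]), 0.63), (array([153.7, 249. ]), 0.3)]]
    [0.4834 0.2486 0.0153] 0.010301462039267061
nut_rev [[(array([172.2, 327.1]), 0.19)], []]
wrench [ 0.7045 -0.0272  0.    ] 0.58
screwdriver [0.7216 0.1673 0.    ] 0.96
spray_can [0.7284 0.3224 0.    ] 0.58
grease_jar [ 0.7321 -0.3142  0.    ] 0.76
carton [0.602  0.5489 0.    ] 0.94
flange [ 0.7253 -0.2213  0.    ] 0.7
[ 1.2701 -0.4513  1.086 ] [0.4407 0.1063 1.4526]
```

View pics/t0.png

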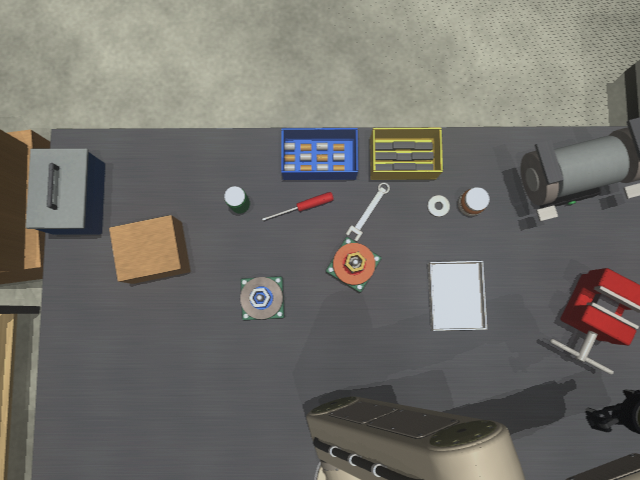

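View pics/s0.png

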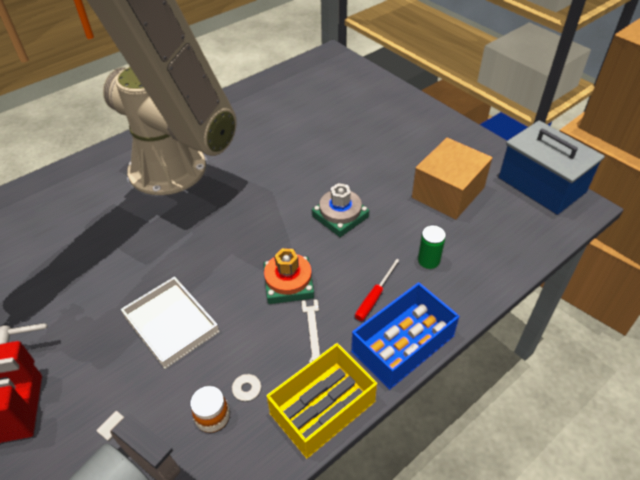

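Top view: the brass nut is at about (355,261), the tray at (457,296) and the steel nut at (261,297). In the scene view the brass nut is at (286,260), with clear space around it. I'll go above the nut, winding the last joint back so one grasp can cover the whole unscrewing.

Request:
jog_arm --moves '[{"slide": [340,-226,-48],"angular": [0,0,-70],"fingers": 0},{"slide": [340,-226,-48],"angular": [0,0,-70],"fingers": 0},{"slide": [340,-226,-48],"angular": [0,0,-70],"fingers": 0},{"slide": [340,-226,-48],"angular": [0,0,-70],"fingers": 0},{"slide": [340,-226,-48],"angular": [0,0,-70],"fingers": 0},{"slide": [340,-226,-48],"angular": [0,0,-70],"fingers": 0},{"slide": [340,-226,-48],"angular": [0,0,-70],"fingers": 0},{"slide": [340,-226,-48],"angular": [0,0,-70],"fingers": 0},{"slide": [340,-226,-48],"angular": [0,0,-70],"fingers": 0},{"slide": [340,-226,-48],"angular": [0,0,-70],"fingers": 0}]'

```text
clock: 1.83
tcp_pos: [0.4561, -0.1715, 0.2511]
orientation: [0.0, 0.674, 0.739, 0.0]
wrist_force: [-0.8, -0.6, 0.7]
finger_gap: 0.0856
grip_force: 0.0
```

```bash
cat >> h.py <<'E'
def goto(xyz):
    s=get_state();q=s['orientation'];M=R.from_quat([q[1],q[2],q[3],q[0]]).as_matrix()
    print('yaw',np.degrees(np.arctan2(M[1,0],M[0,0])),'j',s['joint_pos'].round(3),'tcp',np.round(s['tcp_pos'],4),'z',M[:,2].round(3))
    print('slide mm',(M.T@(np.array(xyz)-s['tcp_pos'])*1000).round(1))
E
python3 - <<'E'
from h import *
goto([.567,.008,.25])
E
```

```text
yaw 95.23749768286953 j [-0.525  0.131 -0.068  1.37   0.     0.955] tcp [ 0.4561 -0.1715  0.2511] z [ 0.001 -0.    -1.   ]
slide mm [168.6 126.8   1.1]
```

Request:
jog_arm --moves '[{"slide": [169,127,0],"angular": [0,0,-70]},{"slide": [169,127,0],"angular": [0,0,-70]},{"slide": [169,127,0],"angular": [0,0,-70]},{"slide": [169,127,0],"angular": [0,0,-70]},{"slide": [169,127,0],"angular": [0,0,-70]},{"slide": [169,127,0],"angular": [0,0,-70]},{"slide": [169,127,0],"angular": [0,0,-70]},{"slide": [169,127,0],"angular": [0,0,-70]},{"slide": [169,127,0],"angular": [0,0,-70]},{"slide": [169,127,0],"angular": [0,0,-70]}]'

```text
schema error: expected keys fingers, slide, angular
```

Request:
jog_arm --moves '[{"angular": [0,0,-70]},{"angular": [0,0,-70]},{"angular": [0,0,-70]},{"angular": [0,0,-70]},{"angular": [0,0,-70]},{"angular": [0,0,-70]},{"angular": [0,0,-70]},{"angular": [0,0,-70]},{"angular": [0,0,-70]},{"angular": [0,0,-70]}]'

```text
schema error: expected keys fingers, slide, angular
```

Request:
jog_arm --moves '[{"angular": [0,0,-70]},{"angular": [0,0,-70]},{"angular": [0,0,-70]},{"angular": [0,0,-70]},{"angular": [0,0,-70]},{"angular": [0,0,-70]},{"angular": [0,0,-70]},{"angular": [0,0,-70]},{"angular": [0,0,-70]},{"angular": [0,0,-70]}]'

```text
schema error: expected keys fingers, slide, angular
```

Run:
```python
from h import *
goto([.567,.008,.25])
a=snap('wrist','w0.png');print(a['fovy'],a['cx'],a['cy'],a['T'])
for n in ['nut_top','spindle_tip','stand_rev']:
    for r in tip_of(n,a)[:2]: print(n,r,atz(a,r['point'],.1))
```

```text
yaw 95.23749768286953 j [-0.525  0.131 -0.068  1.37   0.     0.955] tcp [ 0.4561 -0.1715  0.2511] z [ 0.001 -0.    -1.   ]
slide mm [168.6 126.8   1.1]
65.70646984690485 320.3223611763595 238.31810143395833 [[ 0.99583646  0.0867057   0.02814007  0.44997401]
 [ 0.0911523  -0.95053036 -0.29695671 -0.0952837 ]
 [ 0.00100015  0.29828535 -0.95447622  0.42310891]
 [ 0.          0.          0.          1.        ]]
nut_top {'point': [461.1, 25.1], 'p': 0.88} [0.56691624 0.01506038 0.1       ]
nut_top {'point': [457.2, 30.6], 'p': 0.65} [0.5634835  0.00876857 0.1       ]
spindle_tip {'point': [457.5, 32.6], 'p': 0.84} [0.56389736 0.00688464 0.1       ]
spindle_tip {'point': [463.0, 25.2], 'p': 0.71} [0.56876793 0.01540581 0.1       ]
stand_rev {'point': [427.9, 44.8], 'p': 0.94} [ 0.53705286 -0.0106346   0.1       ]
```

View pics/w0.png

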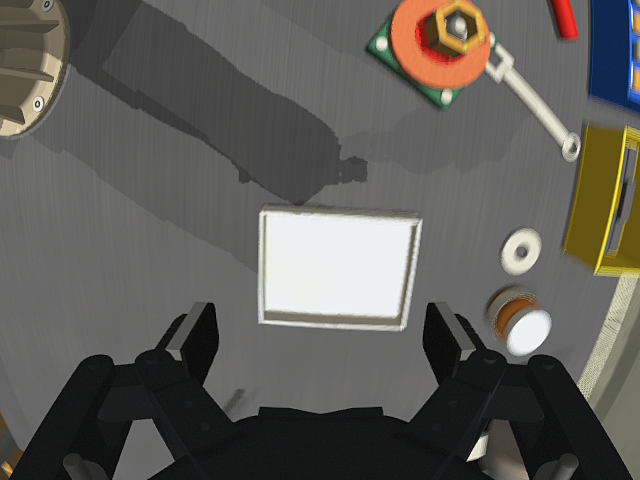

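Wrist view: the tray is whole, with rim corners near (262,207), (422,212), (406,330) and (260,323), and the nut is at (457,28). I'll compute the tray from these later and carry on to the nut.

Request:
jog_arm --moves '[{"slide": [169,127,0],"angular": [0,0,-70],"fingers": 0},{"slide": [169,127,0],"angular": [0,0,-70],"fingers": 0},{"slide": [169,127,0],"angular": [0,0,-70],"fingers": 0},{"slide": [169,127,0],"angular": [0,0,-70],"fingers": 0},{"slide": [169,127,0],"angular": [0,0,-70],"fingers": 0},{"slide": [169,127,0],"angular": [0,0,-70],"fingers": 0},{"slide": [169,127,0],"angular": [0,0,-70],"fingers": 0},{"slide": [169,127,0],"angular": [0,0,-70],"fingers": 0},{"slide": [169,127,0],"angular": [0,0,-70],"fingers": 0},{"slide": [169,127,0],"angular": [0,0,-70],"fingers": 0}]'

```text
clock: 2.87
tcp_pos: [0.5673, 0.0037, 0.2499]
orientation: [-0.0, 0.13, 0.991, -0.0]
wrist_force: [1.0, -0.3, -0.3]
finger_gap: 0.0855
grip_force: 0.0
```

Request:
jog_arm --moves '[{"slide": [0,0,0],"angular": [0,0,-70],"fingers": 0},{"slide": [0,0,0],"angular": [0,0,-70],"fingers": 0},{"slide": [0,0,0],"angular": [0,0,-70],"fingers": 0},{"slide": [0,0,0],"angular": [0,0,-70],"fingers": 0},{"slide": [0,0,0],"angular": [0,0,-70],"fingers": 0},{"slide": [0,0,0],"angular": [0,0,-70],"fingers": 0},{"slide": [0,0,0],"angular": [0,0,-70],"fingers": 0},{"slide": [0,0,0],"angular": [0,0,-70],"fingers": 0},{"slide": [0,0,0],"angular": [0,0,-70],"fingers": 0},{"slide": [0,0,0],"angular": [0,0,-70],"fingers": 0}]'

```text
clock: 3.7
tcp_pos: [0.5672, 0.0033, 0.25]
orientation: [-0.0, -0.462, 0.887, -0.0]
wrist_force: [0.5, 0.3, -0.0]
finger_gap: 0.0851
grip_force: 0.0
```

Run:
```python
from h import *
np.set_printoptions(precision=4,suppress=True)
goto([.567,.008,.25])
a=snap('wrist','w1.png')
for n in ['nut_top','spindle_tip','stand_rev']:
    for r in tip_of(n,a)[:2]: print(n,r,atz(a,r['point'],.1))
b=snap('top')
T=np.array([[0.99583646,0.0867057,0.02814007,0.44997401],[0.0911523,-0.95053036,-0.29695671,-0.0952837],[0.00100015,0.29828535,-0.95447622,0.42310891],[0,0,0,1]])
w=dict(a);w['T']=T
for n,p,c in (('wrist',w,[(262,207),(422,212),(406,330),(260,323)]),('top',b,[(429,262),(484,261),(487,329),(432,330)])):
    X=np.array([atz(p,u,.03) for u in c]);print(n,X,X.mean(0))
```

```text
yaw -125.01086547675634 j [-0.135  0.291  0.131  1.412 -0.    -1.095] tcp [0.5672 0.0033 0.25  ] z [-0.001 -0.    -1.   ]
slide mm [-3.7  2.9 -0. ]
nut_top {'point': [330.4, 215.6], 'p': 0.76} [0.5626 0.0115 0.1   ]
spindle_tip {'point': [326.6, 218.4], 'p': 0.76} [0.5668 0.0116 0.1   ]
stand_rev {'point': [325.9, 193.3], 'p': 0.83} [ 0.5543 -0.0075  0.1   ]
wrist [[ 0.3949 -0.1877  0.03  ]
 [ 0.5715 -0.1767  0.03  ]
 [ 0.5795 -0.3277  0.03  ]
 [ 0.3977 -0.3328  0.03  ]] [ 0.4859 -0.2562  0.03  ]
top [[ 0.5677 -0.1879  0.03  ]
 [ 0.5699 -0.3329  0.03  ]
 [ 0.3925 -0.3336  0.03  ]
 [ 0.3903 -0.1908  0.03  ]] [ 0.4801 -0.2613  0.03  ]
```

View pics/w1.png

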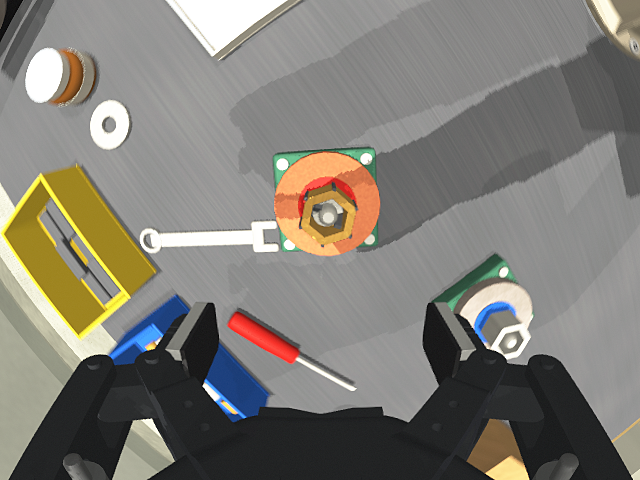

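Wrist view from above: the nut's top is at about (328,216), with the steel nut clear at (511,341). I'll rectify the nut's top plane to get its yaw and centre.

```bash
cat >> h.py <<'E'
def rect(p,c,z,half=.05,mm=.2):
    n=int(2*half*1000/mm);f=240/np.tan(np.radians(p['fovy'])/2)
    g=(np.arange(n)-n/2)*mm/1000
    X,Y=np.meshgrid(c[0]+g,c[1]-g)   # col=+x, row=-y
    P=np.stack([X,Y,0*X+z],-1)-p['T'][:3,3];v=P@p['T'][:3,:3]
    if p['nm']=='wrist':
        r=np.hypot(v[...,0],v[...,1]);k=f*np.arctan2(r,v[...,2])/r
    else: k=f/v[...,2]
    return cv2.remap(p['color'],(p['cx']+v[...,0]*k).astype('f4'),(p['cy']+v[...,1]*k).astype('f4'),cv2.INTER_CUBIC)[:,:,::-1]
E
python3 - <<'E'
from h import *
a=snap('wrist');im=rect(a,(.565,.01),.1,.04,.16)
for i in range(0,500,50): cv2.line(im,(i,0),(i,8 if i%250 else 20),(255,255,255),1);cv2.line(im,(0,i),(8 if i%250 else 20,i),(255,255,255),1)
cv2.imwrite('pics/r1.png',im)
E
```

```text
Traceback (most recent call last):
cv2.error: OpenCV(4.12.0) :-1: error: (-5:Bad argument) in function 'line'
> Overload resolution failed:
>  - Layout of the output array img is incompatible with cv::Mat
>  - Expected Ptr<cv::UMat> for argument 'img'
```

Run:
```python
from h import *
a=snap('wrist');im=rect(a,(.565,.01),.1,.04,.16).copy()
for i in range(0,500,50): cv2.line(im,(i,0),(i,8 if i%250 else 20),(255,255,255),1);cv2.line(im,(0,i),(8 if i%250 else 20,i),(255,255,255),1)
cv2.imwrite('pics/r1.png',im)
```

```text
(no output)
```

View pics/r1.png

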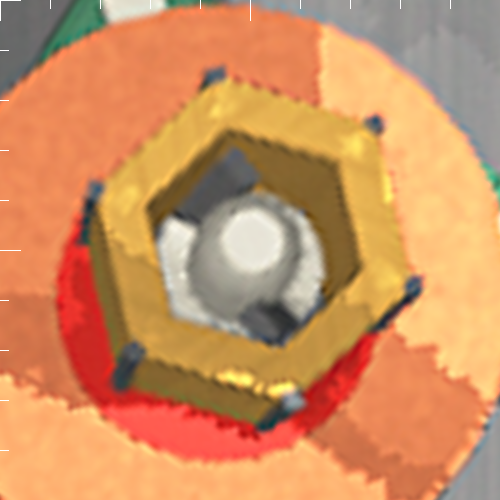

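Rectified view: the nut's top hexagon is centred at px (252,239), which is (0.5654, 0.0118). Its corners are 52.4 mm across and the flats lie at 13.4° mod 60°. I'll align, lower and recheck from closer.

Request:
jog_arm --moves '[{"slide": [-6,6.3,80],"angular": [0,0,-48.4],"fingers": 0},{"slide": [-6,6.3,80],"angular": [0,0,-48.4],"fingers": 0},{"slide": [-6,6.3,80],"angular": [0,0,-48.4],"fingers": 0},{"slide": [-6,6.3,80],"angular": [0,0,-48.4],"fingers": 0},{"slide": [-6,6.3,80],"angular": [0,0,-48.4],"fingers": 0},{"slide": [-6,6.3,80],"angular": [0,0,-48.4],"fingers": 0},{"slide": [-6,6.3,80],"angular": [0,0,-48.4],"fingers": 0},{"slide": [-6,6.3,80],"angular": [0,0,-48.4],"fingers": 0},{"slide": [-6,6.3,80],"angular": [0,0,-48.4],"fingers": 0},{"slide": [-6,6.3,80],"angular": [0,0,-48.4],"fingers": 0}]'

```text
clock: 4.88
tcp_pos: [0.5658, 0.0138, 0.1704]
orientation: [0.0, 0.783, -0.622, 0.0]
wrist_force: [0.0, 0.1, 1.6]
finger_gap: 0.0855
grip_force: 0.0
```

Run:
```python
from h import *
goto([.5654,.0118,.078])
a=snap('wrist');im=rect(a,(.565,.01),.1,.04,.16).copy()
for n in ['nut_top','spindle_tip']:
    for r in tip_of(n,a)[:2]: print(n,r,atz(a,r['point'],.1))
print(a['T'][:3,3])
cv2.imwrite('pics/r2.png',im)
```

```text
yaw -76.91195899908034 j [-0.117  0.306 -0.042  1.222 -0.    -1.917] tcp [0.5658 0.0138 0.1704] z [ 0. -0. -1.]
slide mm [ 1.9  0.8 92.4]
nut_top {'point': [323.4, 234.8], 'p': 0.8} [0.5653593  0.01079782 0.1       ]
spindle_tip {'point': [321.1, 237.6], 'p': 0.88} [0.56643321 0.01310134 0.1       ]
spindle_tip {'point': [155.8, 305.0], 'p': 0.47} [0.68087786 0.09689295 0.1       ]
[ 0.58405197 -0.06057019  0.34249749]
```

View pics/r2.png

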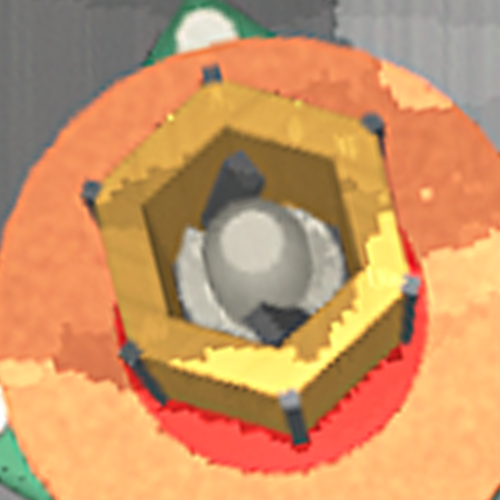

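Request:
jog_arm --moves '[{"slide": [1.9,0.8,40],"angular": [0,0,0],"fingers": 0},{"slide": [1.9,0.8,60],"angular": [0,0,0],"fingers": 0},{"slide": [1.9,0.8,75],"angular": [0,0,0],"fingers": 0},{"slide": [1.9,0.8,85],"angular": [0,0,0],"fingers": 0},{"slide": [1.9,0.8,91],"angular": [0,0,0],"fingers": 0},{"slide": [1.9,0.8,93],"angular": [0,0,0],"fingers": 0},{"slide": [1.9,0.8,93],"angular": [0,0,0],"fingers": 0},{"slide": [1.9,0.8,93],"angular": [0,0,0],"fingers": 0.2}]' --squeeze 20

```text
clock: 5.7
tcp_pos: [0.5662, 0.0117, 0.0783]
orientation: [-0.0, 0.784, -0.621, 0.001]
wrist_force: [0.4, 0.1, -0.9]
finger_gap: 0.0753
grip_force: 0.0
```

Run:
```python
from h import *
goto([.5654,.0118,.077]);s=get_state();print(s['wrist_force'],s['ft_torque'],s['finger_gap'])
```

```text
yaw -76.75514508170114 j [-0.121  0.361 -0.198  1.01  -0.    -1.923] tcp [0.5662 0.0117 0.0783] z [ 0.002 -0.    -1.   ]
slide mm [-0.3  0.8  1.3]
[ 0.43727529  0.14765345 -0.93794654] [-0.01980211  0.04763493 -0.02186225] 0.07529853108757537
```

Centred to within 1 mm. I'll correct that and close gently.

Request:
jog_arm --moves '[{"slide": [0,0.8,1],"angular": [0,0,0],"fingers": 0.3},{"slide": [0,0.8,1],"angular": [0,0,0],"fingers": 0.38},{"slide": [0,0.8,1],"angular": [0,0,0],"fingers": 0.42},{"slide": [0,0.8,1],"angular": [0,0,0],"fingers": 0.46},{"slide": [0,0.8,1],"angular": [0,0,0],"fingers": 0.5},{"slide": [0,0.8,1],"angular": [0,0,0],"fingers": 0.55},{"slide": [0,0.8,1],"angular": [0,0,0],"fingers": 0.6},{"slide": [0,0.8,1],"angular": [0,0,0],"fingers": 0.65},{"slide": [0,0.8,1],"angular": [0,0,0],"fingers": 0.65}]' --squeeze 20

```text
clock: 6.45
tcp_pos: [0.5646, 0.0116, 0.0764]
orientation: [0.0, 0.784, -0.621, 0.0]
wrist_force: [0.6, -1.1, -0.8]
finger_gap: 0.0295
grip_force: 0.0
```

```bash
cat > st.py <<'E'
from h import *
goto([.5654,.0118,.077]);s=get_state();print(s['clock'],s['wrist_force'].round(2),s['ft_torque'].round(3),s['finger_gap'],s['grip_force'],s['tau'][5])
E
python3 st.py
```

```text
yaw -76.7435439221419 j [-0.121  0.362 -0.203  1.006 -0.    -1.924] tcp [0.5646 0.0116 0.0764] z [-0. -0. -1.]
slide mm [ 0.  -0.8 -0.6]
6.45 [ 0.6  -1.13 -0.8 ] [ 0.033  0.042 -0.048] 0.02948702287082177 0.0 5.06016920098773e-05
```

Gap is 29.5 mm with no grip, which isn't a 46 mm nut. I'll look.

Run:
```python
from h import *
a=snap('wrist');b=snap('scene')
cv2.imwrite('pics/m1.png',np.hstack([cv2.resize(a['color'],(400,300)),cv2.resize(b['color'][160:360,180:420],(360,300),interpolation=cv2.INTER_CUBIC)])[:,:,::-1])
```

```text
(no output)
```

View pics/m1.png

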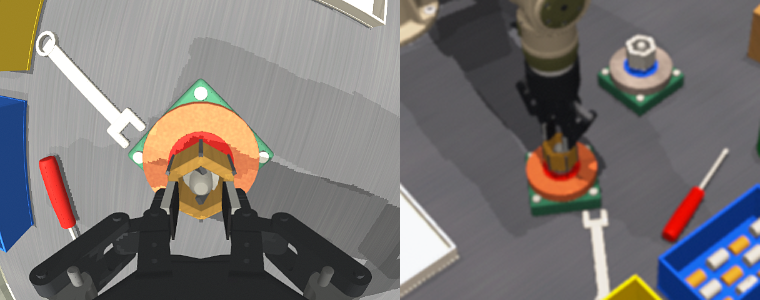

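Run:
```python
from h import *
a=snap('wrist');b=snap('scene')
A=cv2.resize(a['color'][200:400,230:420],(400,420),interpolation=cv2.INTER_CUBIC)
B=cv2.resize(b['color'][190:310,235:345],(385,420),interpolation=cv2.INTER_CUBIC)
cv2.imwrite('pics/m2.png',np.hstack([A,B])[:,:,::-1])
s=get_state();print(s['finger_gap'],s['grip_force'],s['clock'])
```

```text
0.029963204226700582 0.0 6.65
```

View pics/m2.png

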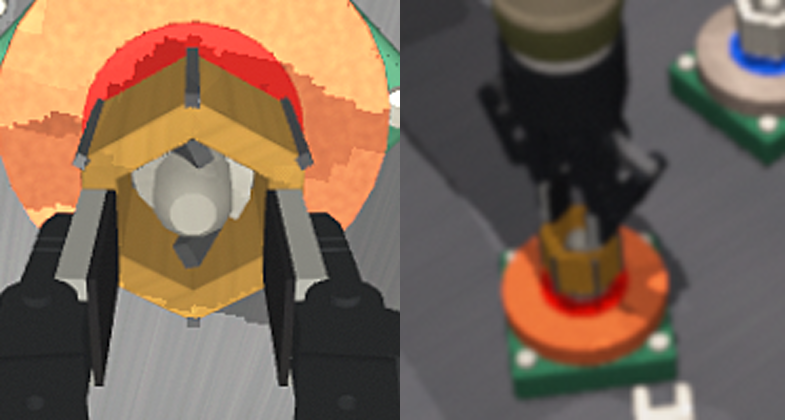

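Close view: the fingertips are above the nut's top, since the pad ends at crop row ~190 sit over its rim. So the tips stand about 30 mm *behind* the reported TCP, not 11 mm ahead of it. The pads closed in free air and touched nothing. Next I'll check this against the scene camera and the wrist image geometry before going lower.

Run:
```python
from h import *
np.set_printoptions(precision=4,suppress=True)
a=snap('wrist');b=snap('scene');s=get_state()
Tt=np.array(a['tool_from_camera']);print('cam in tool',Tt[:3,3])
w=dict(a);w['T']=Tt
for uv in [(286,290),(356,290)]:
    o,v=ray(w,uv)
    print('x=11 plane',o+v*(.011-o[0])/v[0],' |y|=15 plane',o+v*(np.sign(v[1])*.015-o[1])/v[1])
o,v=ray(b,(285,251));print('scene tip, at x=.565:',o+v*(.565-o[0])/v[0])
from workcell import *
import workcell; print([n for n in dir(workcell) if not n.startswith('_')])
```

```text
cam in tool [ 0.0766 -0.001  -0.1721]
x=11 plane [ 0.011  -0.0151 -0.0342]  |y|=15 plane [ 0.0115 -0.015  -0.0352]
x=11 plane [ 0.011   0.0136 -0.0342]  |y|=15 plane [ 0.0049  0.015  -0.0215]
scene tip, at x=.565: [0.565  0.0109 0.1185]
['MotionError', 'get_state', 'hand_in', 'look_for', 'read_camera', 'tip_of', 'tips_ahead']
```

Request:
jog_arm --moves '[{"slide": [0,0,-10],"angular": [0,0,0],"fingers": 0.1},{"slide": [0,0,-10],"angular": [0,0,0],"fingers": 0.1},{"slide": [0,0,-10],"angular": [0,0,0],"fingers": 0.1},{"slide": [0,0,-10],"angular": [0,0,0],"fingers": 0.1},{"slide": [0,0,-10],"angular": [0,0,0],"fingers": 0.1},{"slide": [0,0,-10],"angular": [0,0,0],"fingers": 0.1},{"slide": [0,0,-10],"angular": [0,0,0],"fingers": 0.1}]'

```text
clock: 7.33
tcp_pos: [0.5645, 0.0116, 0.0862]
orientation: [0.0, 0.784, -0.621, -0.0]
wrist_force: [-0.7, 0.2, -0.1]
finger_gap: 0.0766
grip_force: 0.0
```

```bash
python3 -c "
import workcell;t=workcell.tips_ahead;print(t() if callable(t) else t)"; python3 st.py
```

```text
0.011
yaw -76.74645917917248 j [-0.122  0.354 -0.189  1.029 -0.    -1.924] tcp [0.5645 0.0116 0.0862] z [-0. -0. -1.]
slide mm [ 0.1 -1.   9.2]
7.3333 [-0.67  0.23 -0.09] [-0.01  -0.048  0.041] 0.07664844678255903 0.0 6.164945716591319e-05
```

Request:
jog_arm --moves '[{"slide": [0,0,15],"angular": [0,0,0],"fingers": 0.15},{"slide": [0,0,25],"angular": [0,0,0],"fingers": 0.15},{"slide": [0,0,32],"angular": [0,0,0],"fingers": 0.15},{"slide": [0,0,36],"angular": [0,0,0],"fingers": 0.15},{"slide": [0,0,40],"angular": [0,0,0],"fingers": 0.15},{"slide": [0,0,40],"angular": [0,0,0],"fingers": 0.15}]'

```text
clock: 7.83
tcp_pos: [0.5641, 0.0117, 0.0455]
orientation: [0.0, 0.784, -0.621, -0.001]
wrist_force: [-0.3, -0.1, -0.1]
finger_gap: 0.0727
grip_force: 0.0
```

No contact at TCP z=0.0455, where tips set as the text says would already have hit the wheel. That confirms the offset. I'll go down the last bit and close.

Request:
jog_arm --moves '[{"slide": [0,-0.4,4],"angular": [0,0,0],"fingers": 0.25},{"slide": [0,-0.4,8],"angular": [0,0,0],"fingers": 0.35},{"slide": [0,-0.4,8],"angular": [0,0,0],"fingers": 0.4},{"slide": [0,-0.4,8],"angular": [0,0,0],"fingers": 0.43},{"slide": [0,-0.4,8],"angular": [0,0,0],"fingers": 0.46},{"slide": [0,-0.4,8],"angular": [0,0,0],"fingers": 0.49},{"slide": [0,-0.4,8],"angular": [0,0,0],"fingers": 0.52},{"slide": [0,-0.4,8],"angular": [0,0,0],"fingers": 0.55},{"slide": [0,-0.4,8],"angular": [0,0,0],"fingers": 0.55}]' --squeeze 20

```text
clock: 8.58
tcp_pos: [0.5646, 0.0117, 0.0384]
orientation: [0.0, 0.784, -0.621, -0.0]
wrist_force: [-2.4, -0.7, 1.1]
finger_gap: 0.0456
grip_force: 21.9
```

```bash
python3 st.py
```

```text
yaw -76.74603638178178 j [-0.121  0.395 -0.255  0.921 -0.    -1.923] tcp [0.5646 0.0117 0.0384] z [-0.001 -0.    -1.   ]
slide mm [  0.1  -0.8 -38.6]
8.5833 [-2.4  -0.66  1.09] [-0.117  0.628  0.064] 0.045584280879729856 21.900683641433716 0.0009897557538351975
```

Gripped: gap 45.6 mm, side force 2.4 N. Unscrewing clockwise while following the thread, 4.7 mm up per 60°.

Request:
jog_arm --moves '[{"slide": [0,0,-0.3],"angular": [0,0,4],"fingers": 0.6},{"slide": [0,0,-0.8],"angular": [0,0,10],"fingers": 0.6},{"slide": [0,0,-1.25],"angular": [0,0,16],"fingers": 0.6},{"slide": [0,0,-1.7],"angular": [0,0,22],"fingers": 0.6},{"slide": [0,0,-2.2],"angular": [0,0,28],"fingers": 0.6},{"slide": [0,0,-2.7],"angular": [0,0,34],"fingers": 0.6},{"slide": [0,0,-3.15],"angular": [0,0,40],"fingers": 0.6},{"slide": [0,0,-3.6],"angular": [0,0,46],"fingers": 0.6},{"slide": [0,0,-3.9],"angular": [0,0,50],"fingers": 0.6},{"slide": [0,0,-3.9],"angular": [0,0,50],"fingers": 0.6}]' --squeeze 30

```text
clock: 9.42
tcp_pos: [0.5654, 0.0117, 0.0421]
orientation: [0.0, -0.447, 0.894, -0.0]
wrist_force: [-0.1, -0.9, -1.3]
finger_gap: 0.0457
grip_force: 32.0
```

```bash
cat > av.py <<'E'
from h import *
F=[];q=[]
for i in range(4):
    s=get_state();F.append(np.r_[s['wrist_force'],s['ft_torque']]);q.append(s['tau'][5]);read_camera('top')
F=np.array(F);o=s['orientation']
print('t',s['clock'],'yaw',np.degrees(2*np.arctan2(o[2],o[1])).round(1),'j6',s['joint_pos'][5].round(3),'tcp',s['tcp_pos'].round(4),'F',F.mean(0).round(3),'sd',F.std(0).round(3),'grip',s['finger_gap'].round(4),s['grip_force'],np.mean(q))
E
python3 av.py
```

```text
Traceback (most recent call last):
  File "av.py", line 6, in <module>
    print('t',s['clock'],'yaw',np.degrees(2*np.arctan2(o[2],o[1])).round(1),'j6',s['joint_pos'][5].round(3),'tcp',s['tcp_pos'].round(4),'F',F.mean(0).round(3),'sd',F.std(0).round(3),'grip',s['finger_gap'].round(4),s['grip_force'],np.mean(q))
                                                                                                                                                                                             ^^^^^^^^^^^^^^^^^^^^^
AttributeError: 'float' object has no attribute 'round'
```

```bash
sed -i "s/s\['finger_gap'\].round(4)/round(s['finger_gap'],4)/" av.py; python3 av.py
```

```text
t 9.7667 yaw 233.3 j6 -1.051 tcp [0.5651 0.0117 0.0422] F [-0.108 -0.713 -2.486 -0.112 -0.02  -0.005] sd [0.457 0.318 0.245 0.012 0.012 0.029] grip 0.0456 32.05787122249603 -0.011547723552212119
```

Request:
jog_arm --moves '[{"slide": [0,0,-0.4],"angular": [0,0,5],"fingers": 0.6},{"slide": [0,0,-0.8],"angular": [0,0,10],"fingers": 0.6},{"slide": [0,0,-1.2],"angular": [0,0,15],"fingers": 0.6},{"slide": [0,0,-1.6],"angular": [0,0,20],"fingers": 0.6},{"slide": [0,0,-2.0],"angular": [0,0,25],"fingers": 0.6},{"slide": [0,0,-2.4],"angular": [0,0,30],"fingers": 0.6},{"slide": [0,0,-2.75],"angular": [0,0,35],"fingers": 0.6},{"slide": [0,0,-2.75],"angular": [0,0,35],"fingers": 0.6}]'

```text
clock: 10.48
tcp_pos: [0.5654, 0.0114, 0.0451]
orientation: [0.0, -0.158, 0.987, -0.0]
wrist_force: [0.4, -2.1, -2.1]
finger_gap: 0.0456
grip_force: 32.0
```

```bash
python3 av.py
```

```text
t 10.6333 yaw 198.4 j6 -0.442 tcp [0.5653 0.0114 0.0451] F [ 2.620e-01 -2.578e+00 -2.610e+00 -4.300e-01 -1.530e-01  1.000e-03] sd [0.35  0.378 0.571 0.047 0.064 0.021] grip 0.0457 32.02841341495514 0.3343747550025
```

Request:
jog_arm --moves '[{"slide": [0,0,-0.3],"angular": [0,0,4],"fingers": 0.6},{"slide": [0,0,-0.6],"angular": [0,0,8],"fingers": 0.6},{"slide": [0,0,-0.6],"angular": [0,0,8],"fingers": 0.6}]'

```text
clock: 10.93
tcp_pos: [0.5651, 0.0113, 0.0457]
orientation: [-0.0, -0.089, 0.996, -0.0]
wrist_force: [0.9, -2.7, -2.2]
finger_gap: 0.0457
grip_force: 32.1
```

```bash
python3 av.py
```

```text
t 11.0833 yaw 190.4 j6 -0.303 tcp [0.565  0.0113 0.0457] F [ 0.342 -3.501 -2.287 -0.703 -0.081 -0.019] sd [0.391 0.494 0.04  0.044 0.02  0.013] grip 0.0453 32.14058876037598 0.24591518464148976
```

Request:
jog_arm --moves '[{"slide": [0,0,-0.3],"angular": [0,0,4],"fingers": 0.6},{"slide": [0,0,-0.6],"angular": [0,0,8],"fingers": 0.6},{"slide": [0,0,-0.6],"angular": [0,0,8],"fingers": 0.6}]'

```text
clock: 11.38
tcp_pos: [0.565, 0.0114, 0.0463]
orientation: [-0.0, -0.019, 1.0, -0.0]
wrist_force: [-0.1, -4.3, -0.5]
finger_gap: 0.046
grip_force: 32.2
```

```bash
python3 av.py
```

```text
t 11.5333 yaw 182.4 j6 -0.163 tcp [0.5649 0.0114 0.0463] F [-0.515 -4.737 -1.317 -0.852  0.029 -0.028] sd [0.302 0.469 0.486 0.031 0.014 0.007] grip 0.0458 32.181139290332794 0.24332279950613156
```

Request:
jog_arm --moves '[{"slide": [0,-0.4,-0.3],"angular": [0,0,4],"fingers": 0.6},{"slide": [0,-0.7,-0.6],"angular": [0,0,8],"fingers": 0.6},{"slide": [0,-0.7,-0.6],"angular": [0,0,8],"fingers": 0.6}]'

```text
clock: 11.83
tcp_pos: [0.5648, 0.0114, 0.0466]
orientation: [-0.0, 0.05, 0.999, 0.0]
wrist_force: [0.5, -3.0, -3.7]
finger_gap: 0.046
grip_force: 32.0
```

```bash
python3 av.py
```

```text
t 11.9833 yaw 174.4 j6 -0.025 tcp [0.5648 0.0113 0.0466] F [ 0.089 -2.559 -3.655 -0.493 -0.043  0.071] sd [0.319 0.66  0.178 0.017 0.017 0.022] grip 0.0458 32.01820135116577 0.3254919784376398
```

Request:
jog_arm --moves '[{"slide": [0,0,-0.3],"angular": [0,0,4],"fingers": 0.6},{"slide": [0,0,-0.6],"angular": [0,0,8],"fingers": 0.6},{"slide": [0,0,-0.6],"angular": [0,0,8],"fingers": 0.6}]'

```text
clock: 12.28
tcp_pos: [0.5648, 0.0113, 0.0471]
orientation: [-0.0, 0.12, 0.993, 0.0]
wrist_force: [0.4, -2.0, -4.6]
finger_gap: 0.0458
grip_force: 31.9
```

```bash
python3 av.py
```

```text
t 12.4333 yaw 166.4 j6 0.115 tcp [0.5647 0.0113 0.0472] F [ 0.33  -1.817 -4.713 -0.357 -0.052  0.069] sd [0.574 0.491 0.272 0.041 0.024 0.02 ] grip 0.0452 31.918959617614746 0.3600124520016834
```

Torque rose from -0.03 to +0.07 N m and stayed there, so it's probably the catch, met between yaw 182° and 174°. One more step should put it 0.28–0.42 rad in.

Request:
jog_arm --moves '[{"slide": [0,-0.2,-0.1],"angular": [0,0,4],"fingers": 0.6},{"slide": [0,-0.4,-0.3],"angular": [0,0,7],"fingers": 0.6},{"slide": [0,-0.4,-0.3],"angular": [0,0,7],"fingers": 0.6}]'

```text
clock: 12.73
tcp_pos: [0.5648, 0.0111, 0.0476]
orientation: [-0.0, 0.18, 0.984, 0.0]
wrist_force: [0.7, -1.2, -5.1]
finger_gap: 0.0457
grip_force: 31.9
```

```bash
python3 av.py
```

```text
t 12.8833 yaw 159.4 j6 0.237 tcp [0.5649 0.011  0.0477] F [ 0.543 -0.276 -4.358  0.049 -0.042  0.114] sd [0.272 0.799 0.446 0.056 0.033 0.044] grip 0.0458 31.933153867721558 0.3261806722730398
```

Request:
jog_arm --moves '[{"slide": [0,0,-1],"angular": [0,0,0],"fingers": 0.6},{"slide": [0,0,-2],"angular": [0,0,0],"fingers": 0.6},{"slide": [0,0,-3],"angular": [0,0,0],"fingers": 0.6},{"slide": [0,0,-3],"angular": [0,0,0],"fingers": 0.6}]'

```text
clock: 13.27
tcp_pos: [0.5652, 0.0106, 0.0515]
orientation: [0.0, 0.18, 0.984, -0.0]
wrist_force: [-1.2, 0.1, 2.4]
finger_gap: 0.0457
grip_force: 32.6
```

```bash
python3 av.py
```

```text
t 13.4167 yaw 159.3 j6 0.239 tcp [0.5653 0.0106 0.0515] F [-1.713  0.005  2.124  0.054  0.383  0.093] sd [0.672 0.46  0.535 0.018 0.032 0.024] grip 0.0454 32.789905071258545 0.08908785413950682
```

Request:
jog_arm --moves '[{"slide": [0,0,-1],"angular": [0,0,0],"fingers": 0.6},{"slide": [0,0,-2],"angular": [0,0,0],"fingers": 0.6},{"slide": [0,0,-3],"angular": [0,0,0],"fingers": 0.6},{"slide": [0,0,-3],"angular": [0,0,0],"fingers": 0.6}]'

```text
clock: 13.8
tcp_pos: [0.5651, 0.0106, 0.0538]
orientation: [0.0, 0.18, 0.984, -0.0]
wrist_force: [-1.2, 0.4, 1.6]
finger_gap: 0.0455
grip_force: 32.5
```

```bash
python3 av.py
```

```text
t 13.95 yaw 159.3 j6 0.239 tcp [0.5652 0.0106 0.0539] F [-0.797  0.379  1.055  0.019  0.141  0.059] sd [0.258 0.227 0.385 0.02  0.016 0.024] grip 0.0456 32.4854975938797 0.07175460748840123
```

Request:
jog_arm --moves '[{"slide": [0,0,-1],"angular": [0,0,0],"fingers": 0.6},{"slide": [0,0,-2],"angular": [0,0,0],"fingers": 0.6},{"slide": [0,0,-2],"angular": [0,0,0],"fingers": 0.6}]'

```text
clock: 14.25
tcp_pos: [0.565, 0.0107, 0.0558]
orientation: [0.0, 0.18, 0.984, 0.0]
wrist_force: [-1.4, 0.8, 0.3]
finger_gap: 0.0453
grip_force: 32.4
```

```bash
python3 av.py
```

```text
t 14.4 yaw 159.3 j6 0.239 tcp [0.565  0.0107 0.0559] F [-0.587  0.655  0.349  0.094  0.04   0.044] sd [0.614 0.217 0.464 0.034 0.012 0.028] grip 0.0454 32.41311192512512 0.05521608400158584
```

Request:
jog_arm --moves '[{"slide": [0,0,-1],"angular": [0,0,0],"fingers": 0.6},{"slide": [0,0,-2],"angular": [0,0,0],"fingers": 0.6},{"slide": [0,0,-2],"angular": [0,0,0],"fingers": 0.6}]'

```text
clock: 14.7
tcp_pos: [0.5648, 0.0106, 0.0577]
orientation: [-0.0, 0.18, 0.984, -0.0]
wrist_force: [0.6, 0.0, -1.7]
finger_gap: 0.0459
grip_force: 32.3
```

```bash
python3 av.py
```

```text
t 14.85 yaw 159.2 j6 0.239 tcp [0.5649 0.0106 0.0576] F [ 0.715 -0.074 -2.235  0.044 -0.077  0.024] sd [0.341 0.186 0.589 0.012 0.036 0.012] grip 0.0454 32.272709012031555 0.004223734431434423
```

Request:
jog_arm --moves '[{"slide": [0,0,-1],"angular": [0,0,0],"fingers": 0.6},{"slide": [0,0,-2],"angular": [0,0,0],"fingers": 0.6},{"slide": [0,0,-2],"angular": [0,0,0],"fingers": 0.6}]'

```text
clock: 15.15
tcp_pos: [0.565, 0.0106, 0.0599]
orientation: [0.0, 0.18, 0.984, -0.0]
wrist_force: [0.5, -0.3, -1.8]
finger_gap: 0.0459
grip_force: 32.3
```

```bash
python3 av.py
```

```text
t 15.3 yaw 159.3 j6 0.239 tcp [0.5649 0.0106 0.0598] F [ 0.336 -0.116 -2.307 -0.009  0.018 -0.032] sd [0.465 0.266 0.432 0.019 0.015 0.014] grip 0.0454 32.28102922439575 0.00010874386532577773
```

Request:
jog_arm --moves '[{"slide": [0,0,-1],"angular": [0,0,0],"fingers": 0.6},{"slide": [0,0,-2],"angular": [0,0,0],"fingers": 0.6},{"slide": [0,0,-2],"angular": [0,0,0],"fingers": 0.6}]'

```text
clock: 15.6
tcp_pos: [0.5651, 0.0106, 0.062]
orientation: [0.0, 0.18, 0.984, -0.0]
wrist_force: [-0.4, 0.1, -1.4]
finger_gap: 0.0457
grip_force: 32.3
```

```bash
python3 av.py
```

```text
t 15.75 yaw 159.3 j6 0.239 tcp [0.565  0.0106 0.0618] F [-0.282  0.194 -1.949  0.015 -0.017 -0.007] sd [0.215 0.21  0.429 0.032 0.012 0.007] grip 0.0456 32.279879450798035 1.273550758185138e-06
```

Side forces and torque are zero and only the nut's weight (~2 N) is left, so the nut is free. Lifting straight up.

Request:
jog_arm --moves '[{"slide": [0,0,-3],"angular": [0,0,0],"fingers": 0.6},{"slide": [0,0,-7],"angular": [0,0,0],"fingers": 0.6},{"slide": [0,0,-12],"angular": [0,0,0],"fingers": 0.6},{"slide": [0,0,-18],"angular": [0,0,0],"fingers": 0.6},{"slide": [0,0,-26],"angular": [0,0,0],"fingers": 0.6},{"slide": [0,0,-36],"angular": [0,0,0],"fingers": 0.6},{"slide": [0,0,-46],"angular": [0,0,0],"fingers": 0.6},{"slide": [0,0,-56],"angular": [0,0,0],"fingers": 0.6},{"slide": [0,0,-64],"angular": [0,0,0],"fingers": 0.6},{"slide": [0,0,-66],"angular": [0,0,0],"fingers": 0.6}]'

```text
clock: 16.63
tcp_pos: [0.5662, 0.0105, 0.13]
orientation: [0.002, 0.18, 0.984, 0.0]
wrist_force: [0.1, 0.4, -2.0]
finger_gap: 0.0457
grip_force: 32.3
```

Run:
```python
from h import *
goto([.482,-.259,.128])
a=snap('wrist');b=snap('scene');t=snap('top')
for p in (b,t):
    for n in('nut_top','tray'):print(p['nm'],n,tip_of(n,p)[:2])
s=get_state();print(s['wrist_force'],s['finger_gap'],s['grip_force'])
A=cv2.resize(a['color'][200:400,230:420],(400,420),interpolation=cv2.INTER_CUBIC)
B=cv2.resize(b['color'][170:310,225:345],(360,420),interpolation=cv2.INTER_CUBIC)
cv2.imwrite('pics/m3.png',np.hstack([A,B])[:,:,::-1])
```

```text
yaw 159.25491841813383 j [-0.123  0.324 -0.118  1.125 -0.     0.239] tcp [0.5662 0.0105 0.13  ] z [ 0.003 -0.    -1.   ]
slide mm [ -16.7 -281.9    1.9]
scene nut_top [{'point': [281.3, 227.5], 'p': 0.69}, {'point': [288.1, 242.0], 'p': 0.21}]
scene tray [{'point': [170.9, 323.6], 'p': 0.9}]
top nut_top []
top tray [{'point': [456.1, 294.5], 'p': 0.92}]
[-0.41896336  0.09272739 -3.24232042] 0.04569242088570648 32.275241017341614
```

View pics/m3.png

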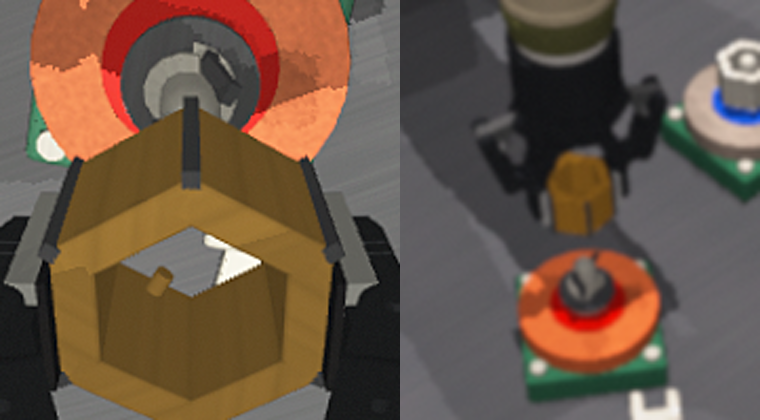

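The nut hangs clear in the grip and the spindle is bare below. Carrying it over the tray.

Request:
jog_arm --moves '[{"slide": [-1,-12,0],"angular": [0,0,3],"fingers": 0.6},{"slide": [-3,-42,0],"angular": [0,0,10],"fingers": 0.6},{"slide": [-5,-78,0],"angular": [0,0,17],"fingers": 0.6},{"slide": [-7,-116,0],"angular": [0,0,24],"fingers": 0.6},{"slide": [-9,-154,0],"angular": [0,0,31],"fingers": 0.6},{"slide": [-11,-192,0],"angular": [0,0,38],"fingers": 0.6},{"slide": [-14,-228,0],"angular": [0,0,45],"fingers": 0.6},{"slide": [-15,-260,0],"angular": [0,0,52],"fingers": 0.6},{"slide": [-17,-278,0],"angular": [0,0,59],"fingers": 0.6},{"slide": [-17,-282,0],"angular": [0,0,66],"fingers": 0.6}]' --squeeze 35

```text
clock: 17.82
tcp_pos: [0.4799, -0.2626, 0.1273]
orientation: [0.0, 0.691, 0.723, -0.001]
wrist_force: [-0.1, 0.3, -2.4]
finger_gap: 0.045
grip_force: 37.3
```

Request:
jog_arm --moves '[{"slide": [0,0,25],"angular": [0,0,0],"fingers": 0.6},{"slide": [0,0,50],"angular": [0,0,0],"fingers": 0.6},{"slide": [0,0,75],"angular": [0,0,0],"fingers": 0.6},{"slide": [0,0,88],"angular": [0,0,0],"fingers": 0.6},{"slide": [0,0,90],"angular": [0,0,0],"fingers": 0.6},{"slide": [0,0,90],"angular": [0,0,0],"fingers": 0.6}]'

```text
clock: 18.32
tcp_pos: [0.48, -0.2584, 0.0366]
orientation: [-0.001, 0.687, 0.727, -0.0]
wrist_force: [0.1, 0.1, -1.9]
finger_gap: 0.0457
grip_force: 37.2
```

```bash
python3 av.py
python3 - <<'E'
from h import *
np.set_printoptions(precision=4,suppress=True)
goto([.481,-.258,-.014]);t=snap('scene')
r=tip_of('tray',t);print(r[:2], atz(t,r[0]['point'],0))
E
```

```text
t 18.4667 yaw 93.3 j6 0.873 tcp [ 0.4819 -0.2598  0.039 ] F [ 0.36  -0.06  -1.698  0.009 -0.02  -0.002] sd [0.519 0.35  0.382 0.049 0.018 0.037] grip 0.0452 37.16142654418945 2.4867629289104798e-06
yaw 93.25991395298078 j [-0.641  0.363 -0.303  0.902 -0.     0.873] tcp [ 0.4821 -0.2598  0.0392] z [ 0.002 -0.002 -1.   ]
slide mm [ 2.  -1.1 53.2]
[{'point': [172.4, 324.2], 'p': 0.6}] [ 0.4865 -0.26    0.    ]
```

Request:
jog_arm --moves '[{"slide": [0,0,12],"angular": [0,0,0],"fingers": 0.6},{"slide": [0,0,26],"angular": [0,0,0],"fingers": 0.6},{"slide": [0,0,38],"angular": [0,0,0],"fingers": 0.6},{"slide": [0,0,46],"angular": [0,0,0],"fingers": 0.6},{"slide": [0,0,50],"angular": [0,0,0],"fingers": 0.6},{"slide": [0,0,50],"angular": [0,0,0],"fingers": 0.6},{"slide": [0,0,50],"angular": [0,0,0],"fingers": 0.6}]'

```text
clock: 19.2
tcp_pos: [0.4812, -0.2593, -0.0119]
orientation: [0.0, 0.687, 0.727, 0.0]
wrist_force: [-0.2, 0.2, -2.5]
finger_gap: 0.0459
grip_force: 37.3
```

```bash
python3 av.py
```

```text
t 19.35 yaw 93.3 j6 0.873 tcp [ 0.4816 -0.2596 -0.0114] F [ 0.348  0.104 -1.866 -0.011  0.008 -0.002] sd [0.356 0.093 0.391 0.032 0.016 0.026] grip 0.0458 37.307578325271606 6.254516691228673e-06
```

Request:
jog_arm --moves '[{"slide": [0,0,1],"angular": [0,0,0],"fingers": 0.6},{"slide": [0,0,2],"angular": [0,0,0],"fingers": 0.6},{"slide": [0,0,2],"angular": [0,0,0],"fingers": 0.6},{"slide": [0,0,2],"angular": [0,0,0],"fingers": 0.6}]'

```text
clock: 19.73
tcp_pos: [0.4809, -0.2591, -0.0143]
orientation: [-0.0, 0.687, 0.727, -0.0]
wrist_force: [0.5, -0.1, -2.1]
finger_gap: 0.0459
grip_force: 37.3
```

Request:
jog_arm --moves '[{"slide": [0,0,1],"angular": [0,0,0],"fingers": 0.6},{"slide": [0,0,2],"angular": [0,0,0],"fingers": 0.6},{"slide": [0,0,2],"angular": [0,0,0],"fingers": 0.6},{"slide": [0,0,2],"angular": [0,0,0],"fingers": 0.6}]'

```text
clock: 20.07
tcp_pos: [0.4808, -0.259, -0.0164]
orientation: [-0.0, 0.687, 0.727, -0.0]
wrist_force: [0.0, -0.1, -2.2]
finger_gap: 0.0456
grip_force: 37.3
```

Request:
jog_arm --moves '[{"slide": [0,0,0.5],"angular": [0,0,0],"fingers": 0.6},{"slide": [0,0,1],"angular": [0,0,0],"fingers": 0.6},{"slide": [0,0,1.5],"angular": [0,0,0],"fingers": 0.6},{"slide": [0,0,1.5],"angular": [0,0,0],"fingers": 0.6},{"slide": [0,0,1.5],"angular": [0,0,0],"fingers": 0.6}]'

```text
clock: 20.48
tcp_pos: [0.4809, -0.2591, -0.0178]
orientation: [0.0, 0.687, 0.727, -0.0]
wrist_force: [-0.1, 0.2, -1.9]
finger_gap: 0.0457
grip_force: 37.3
```

Request:
jog_arm --moves '[{"slide": [0,0,0.3],"angular": [0,0,0],"fingers": 0.6},{"slide": [0,0,0.6],"angular": [0,0,0],"fingers": 0.6},{"slide": [0,0,1],"angular": [0,0,0],"fingers": 0.6},{"slide": [0,0,1],"angular": [0,0,0],"fingers": 0.6},{"slide": [0,0,1],"angular": [0,0,0],"fingers": 0.6}]'

```text
clock: 20.9
tcp_pos: [0.4809, -0.2591, -0.0188]
orientation: [-0.0, 0.687, 0.727, -0.0]
wrist_force: [-1.2, -0.7, -1.9]
finger_gap: 0.0455
grip_force: 37.3
```

Request:
jog_arm --moves '[{"slide": [0,0,0.3],"angular": [0,0,0],"fingers": 0.6},{"slide": [0,0,0.6],"angular": [0,0,0],"fingers": 0.6},{"slide": [0,0,1],"angular": [0,0,0],"fingers": 0.6},{"slide": [0,0,1],"angular": [0,0,0],"fingers": 0.6},{"slide": [0,0,1],"angular": [0,0,0],"fingers": 0.6}]'

```text
clock: 21.32
tcp_pos: [0.4809, -0.2591, -0.0198]
orientation: [0.0, 0.687, 0.727, -0.0]
wrist_force: [-0.6, -0.2, -1.5]
finger_gap: 0.0458
grip_force: 37.3
```

Request:
jog_arm --moves '[{"slide": [0,0,0.3],"angular": [0,0,0],"fingers": 0.6},{"slide": [0,0,0.6],"angular": [0,0,0],"fingers": 0.6},{"slide": [0,0,1],"angular": [0,0,0],"fingers": 0.6},{"slide": [0,0,1],"angular": [0,0,0],"fingers": 0.6},{"slide": [0,0,1],"angular": [0,0,0],"fingers": 0.6}]'

```text
clock: 21.73
tcp_pos: [0.4809, -0.2591, -0.0208]
orientation: [-0.0, 0.687, 0.727, -0.0]
wrist_force: [-0.1, 1.1, -2.6]
finger_gap: 0.0456
grip_force: 37.3
```

Request:
jog_arm --moves '[{"slide": [0,0,0.3],"angular": [0,0,0],"fingers": 0.6},{"slide": [0,0,0.6],"angular": [0,0,0],"fingers": 0.6},{"slide": [0,0,1],"angular": [0,0,0],"fingers": 0.6},{"slide": [0,0,1],"angular": [0,0,0],"fingers": 0.6},{"slide": [0,0,1],"angular": [0,0,0],"fingers": 0.6}]'

```text
clock: 22.15
tcp_pos: [0.4809, -0.2591, -0.0218]
orientation: [-0.0, 0.687, 0.727, -0.0]
wrist_force: [0.0, 0.4, -1.8]
finger_gap: 0.0454
grip_force: 37.3
```

Request:
jog_arm --moves '[{"slide": [0,0,0.3],"angular": [0,0,0],"fingers": 0.6},{"slide": [0,0,0.6],"angular": [0,0,0],"fingers": 0.6},{"slide": [0,0,1],"angular": [0,0,0],"fingers": 0.6},{"slide": [0,0,1],"angular": [0,0,0],"fingers": 0.6},{"slide": [0,0,1],"angular": [0,0,0],"fingers": 0.6}]'

```text
clock: 22.57
tcp_pos: [0.4809, -0.2591, -0.0228]
orientation: [-0.0, 0.687, 0.727, -0.0]
wrist_force: [0.1, -0.2, -2.5]
finger_gap: 0.0455
grip_force: 37.3
```

Request:
jog_arm --moves '[{"slide": [0,0,0.3],"angular": [0,0,0],"fingers": 0.6},{"slide": [0,0,0.6],"angular": [0,0,0],"fingers": 0.6},{"slide": [0,0,1],"angular": [0,0,0],"fingers": 0.6},{"slide": [0,0,1],"angular": [0,0,0],"fingers": 0.6},{"slide": [0,0,1],"angular": [0,0,0],"fingers": 0.6}]'

```text
clock: 22.98
tcp_pos: [0.481, -0.2591, -0.0238]
orientation: [0.0, 0.687, 0.727, -0.0]
wrist_force: [0.2, 0.3, -2.8]
finger_gap: 0.0454
grip_force: 37.3
```

Request:
jog_arm --moves '[{"slide": [0,0,0.3],"angular": [0,0,0],"fingers": 0.6},{"slide": [0,0,0.6],"angular": [0,0,0],"fingers": 0.6},{"slide": [0,0,1],"angular": [0,0,0],"fingers": 0.6},{"slide": [0,0,1],"angular": [0,0,0],"fingers": 0.6},{"slide": [0,0,1],"angular": [0,0,0],"fingers": 0.6}]'

```text
clock: 23.4
tcp_pos: [0.481, -0.2591, -0.0239]
orientation: [0.0, 0.687, 0.727, -0.0]
wrist_force: [-2.6, 1.8, 6.3]
finger_gap: 0.046
grip_force: 38.3
```

Request:
jog_arm --moves '[{"slide": [0,0,0.3],"angular": [0,0,0],"fingers": 0.6},{"slide": [0,0,0.6],"angular": [0,0,0],"fingers": 0.6},{"slide": [0,0,1],"angular": [0,0,0],"fingers": 0.6},{"slide": [0,0,1],"angular": [0,0,0],"fingers": 0.6},{"slide": [0,0,1],"angular": [0,0,0],"fingers": 0.6}]'

```text
clock: 23.82
tcp_pos: [0.481, -0.2592, -0.0239]
orientation: [0.001, 0.687, 0.727, -0.0]
wrist_force: [-4.7, 2.9, 13.7]
finger_gap: 0.0453
grip_force: 39.3
```

Touchdown at TCP z=-0.0239. I'll ease the preload, open gently, then rise.

Request:
jog_arm --moves '[{"slide": [0,0,-0.8],"angular": [0,0,0],"fingers": 0.6},{"slide": [0,0,-1.5],"angular": [0,0,0],"fingers": 0.6},{"slide": [0,0,-1.5],"angular": [0,0,0],"fingers": 0.6},{"slide": [0,0,-1.5],"angular": [0,0,0],"fingers": 0.45},{"slide": [0,0,-1.5],"angular": [0,0,0],"fingers": 0.42},{"slide": [0,0,-1.5],"angular": [0,0,0],"fingers": 0.37},{"slide": [0,0,-1.5],"angular": [0,0,0],"fingers": 0.3},{"slide": [0,0,-1.5],"angular": [0,0,0],"fingers": 0.2},{"slide": [0,0,-1.5],"angular": [0,0,0],"fingers": 0.15},{"slide": [0,0,-1.5],"angular": [0,0,0],"fingers": 0.15}]' --squeeze 20

```text
clock: 24.65
tcp_pos: [0.481, -0.2591, -0.0243]
orientation: [0.0, 0.687, 0.727, -0.0]
wrist_force: [-1.0, -0.0, -0.3]
finger_gap: 0.0723
grip_force: 0.0
```

```bash
python3 av.py
```

```text
t 24.8 yaw 93.3 j6 0.873 tcp [ 0.481  -0.2591 -0.0243] F [-0.083 -0.148 -0.139  0.004 -0.029  0.004] sd [0.647 0.135 0.152 0.012 0.022 0.021] grip 0.0725 0.0 1.7983240496732833e-06
```

Request:
jog_arm --moves '[{"slide": [0,0,-5],"angular": [0,0,0],"fingers": 0.15},{"slide": [0,0,-15],"angular": [0,0,0],"fingers": 0.15},{"slide": [0,0,-35],"angular": [0,0,0],"fingers": 0.15},{"slide": [0,0,-60],"angular": [0,0,0],"fingers": 0.15},{"slide": [0,0,-90],"angular": [0,0,0],"fingers": 0.15},{"slide": [0,0,-120],"angular": [0,0,0],"fingers": 0.15},{"slide": [0,0,-150],"angular": [0,0,0],"fingers": 0.15},{"slide": [0,0,-180],"angular": [0,0,0],"fingers": 0.15},{"slide": [0,0,-200],"angular": [0,0,0],"fingers": 0.15},{"slide": [0,0,-200],"angular": [0,0,0],"fingers": 0.15}]'

```text
clock: 25.68
tcp_pos: [0.4833, -0.2608, 0.1821]
orientation: [0.005, 0.687, 0.727, 0.001]
wrist_force: [0.4, -0.4, -0.4]
finger_gap: 0.0721
grip_force: 0.0
```

Run:
```python
from h import *
np.set_printoptions(precision=4,suppress=True)
a=snap('wrist');b=snap('scene')
r=[tip_of('nut_top',p)[:1] for p in(a,b)];print(r)
print(tri([ray(a,r[0][0]['point']),ray(b,r[1][0]['point'])]))
# hexagon by colour in the nut-top plane
im=rect(a,(.481,-.259),.04,.05,.2);hsv=cv2.cvtColor(np.ascontiguousarray(im),cv2.COLOR_BGR2HSV)
m=cv2.inRange(hsv,(12,90,40),(35,255,255));k=max(cv2.findContours(m,0,2)[0],key=cv2.contourArea)
print('brass area mm2',cv2.contourArea(k)*.04,cv2.minAreaRect(k))
cv2.imwrite('pics/f.png',im)
```

```text
[[{'point': [322.0, 211.1], 'p': 0.94}], [{'point': [170.2, 313.8], 'p': 0.97}]]
(array([ 0.4872, -0.2576,  0.0397]), np.float64(0.0009887372384684175))
brass area mm2 1944.18 ((252.6549072265625, 233.322998046875), (276.1203918457031, 232.3508758544922), 86.18592071533203)
```

The nut's top triangulates to z=0.0397, and the floor plus nut height is 0.040, so it stands upright in the tray. Handing in.

```bash
python3 -c "
from workcell import *
print(hand_in())"
```

```text
the job is handed in; nothing more can be done
None
```

The brass nut was unscrewed clockwise to its catch, lifted straight off and set upright in the white tray without a drop. The job was handed in at about 26 s; no verdict was shown.

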